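File a slide box in the leaning rack

TASK

Put the small slide box that stands by itself on the bench away in the leaning metal rack with the three like it: draw the sliding follower back by its knob to make room, stand the box upright in the gap, down on the rack's floor and in line with the row, and let it go; then slide the follower up so that it holds the four boxes snugly together. The slides are glass, so set the box down, do not drop it, and leave everything else on the bench where it is.

Things in the scene. Friction and masses are not known exactly. Their poses are not given: they have to be found in the camera images.
- case: the slide box to put away: a closed grey plastic box standing on end on the bench, 60 mm (its x) by 32 mm (its y) by 84 mm tall (its z), about 150 g; origin at the centre of its underside. It is alike if turned half round about z. It can be gripped across its 60 mm width (fingers on its two x faces).
- filed0: grey slide box like case, first in the rack's row, against the fixed end plate; origin at the centre of its underside, z along its height (leaning with the rack)
- filed1: the same, second in the row
- filed2: the same, last in the row, nearest the follower
- tray: grey sheet-metal tray of the rack, fixed, leaning back 15 degrees from the robot. Origin on its sloping floor (27 mm over the bench) at mid-length; z square to the floor (a filed box stands along it), y along the row, x to the rear. Rear wall: inner face x = 30.5 mm, 32 mm high. Front lip: inner face x = -38.5 mm, 10 mm high. Fixed end plate: inner face y = -130 mm, 70 mm high. Length 262 mm.
- fourth_place (a point): point of the tray floor (tray x = 0, y = -18 mm, z = 0) under the centre of the fourth box when the row is closed up snugly; the three filed boxes' centres are at tray y = -114, -81 and -49 mm
- follower (a joint): the sliding follower, an upright grey metal plate 56 mm wide, 71 mm high, with a foot and knob behind it, on a rod along the tray's y. Its face is at tray y = -32 mm + this value (0 to 0.095 m, +y opens the gap). Drag 1 to 2 N, stays where left. It starts close behind the third box, with no room for a fourth; with four boxes held snugly it reads about 0.030.
- follower_knob (a point): middle of the follower's black knob (18 mm diameter, 24 mm tall, on a thin 10 mm post along the tray's z), 62 mm above the tray floor; moves with the follower, 38 mm behind its face (towards +y)
- dish: flat round clear dish with lid, 92 mm across, 15 mm high, on the bench; bystander, origin under its centre
- jar: small amber glass jar with black cap, 54 mm across, 72 mm high; bystander, origin under its centre
- beaker: small glass beaker, 62 mm across, 70 mm high; bystander, origin under its centre
- bigbox: larger grey slide box lying flat, 100 x 84 x 33 mm high; bystander, origin under its centre
- strip: strip of clear knife glass lying flat, 160 x 25 x 8 mm; bystander, origin under its centre
- forceps: steel forceps lying on the bench, 130 mm long; bystander, origin near its middle

How it is judged:
By the outcome, as a careful person would: the job done as asked, in the order asked, and still so for the second after the job is handed in, with the robot touching nothing.
It also fails if it takes over 64 s, if anything falls off the work surface, if the arm or the gripper's body presses on something with over 40 N, if the wrist force passes 120 N, or if a joint passes its speed limit or range.

ROBOT

A 6-joint arm with a two-finger parallel gripper is mounted at the origin on the work surface. World frame = base frame: x ahead of the robot, y to its left, z up, the work surface at z = 0. Lengths are in m, angles in rad, forces in N, time in s.
With the tool pointing down it reaches from about 0.35 to 0.775 m from the base axis. Payload 7.3 kg.
Tool frame: the origin (TCP) lies on the front face of the gripper's body, between the roots of the fingers; the fingertips stand ahead of it and the grasp point (between the pads) lies 47 mm ahead of it (finger_overhang is the z of the fingertips in the tool frame, in m); z points along the fingers, y is the line along which they close (so a half turn about z gives the same grasp; the last joint's range is limited). The gripper opens to 92 mm and grips with 3 to 60 N. Pads are 19 mm wide; open, the fingers measure 130 mm over their backs; the gripper's body (75 mm by 190 mm) begins 47 mm behind the grasp point.
Start: joints at [1.138, 0.342, 1.524, -0, 1.275, -0.146], TCP at [0.148, 0.504, 0.292] pointing down, gripper open.
Joint ranges: [-2.53, 2.53], [-0.77, 2.02], [0.04, 2.7], [-1, 4.14], [0.28, 2.66], [-3.11, 3.11]. Speed limits (rad/s): [2.57, 2.57, 3.14, 3.14, 3.14, 3.14].

INTERFACE

Orientations are given as [roll, pitch, yaw] about the fixed x, y, z axes, in that order (R = Rz(yaw) Ry(pitch) Rx(roll)).
In Python, from cell import * gives the robot as it stands. The module is installed in compiled form; this text tells all that it offers.
- The arm moves only by the tool arm_command, never from a script. Its argument "series" is a list of rows, each an object of numbers: "x", "y", "z": the shift along the tool's x, y, z in mm; "rx", "ry", "rz": the turn, a rotation vector about the tool's x, y, z in degrees. A call has 1 to 20 rows; each row is the pose to reach, as a shift and turn from the pose commanded when the call began, along the tool's axes at that moment; what a row does not reach only later rows make up. A row lasts 1/10 s, in which the tool goes at most 50 mm and 8.59 degrees, less where a joint would pass 70% of its speed; a pose out of reach is approached as far as the arm can. A call with a gripper value outside its range is refused whole. "hand" is the finger opening in mm, from 0 to 91.8, set as the call begins (left out, the last holds). The fingers move at their own pace and stop on an object; "squeeze" is the grip in N (left out, the last holds). Time passes only in rows, so rows that repeat a pose let the fingers close. It gives the time, the measured TCP pose, the force, the opening and the grip force at its end, in the units of the state.
- observe(): the state, without advancing time (a new reading comes with each control period).
- read_camera(name): name is "scene" or "side" or "wrist"; returns a dict with "pixels" (400x640x3 uint8, blue, green, red), "K" (3x3 intrinsics, pixels), "rvec" (rotation vector, rad) and "tvec" (3), from world to camera coordinates, as OpenCV has them. Camera axes: x right, y down, z forward; pixel columns grow to the right and rows downward; lengths in m; the calibration is good to about 2 mm. A picture is of the moment at which its call begins. There is no depth.
- hand_in(): hands the job in; it is judged then, once.
Trained networks look in a picture, given as the dict that the camera call returned (one of the last four; its "shot" number tells which), for a name from the list of things; names that differ only in an ending like _2 or _b are one class to them, and where a whole thing is asked for, a point or a joint stands for the part that bears it (a point fixed in the world has none). Each returns a list of dicts, best first, with "confidence" (0 to 1); they miss things now and then, are a little off and sometimes report something else, mostly with a low value. They report only what shows in the picture. A call takes as long as a camera call.
- boxes_of(picture, query): "point" ([x, y, z] in m, in world coordinates, good to about 4 mm: the middle of the surface that is visible of it).
- trace(picture, query): "pixels" (400x640 bool, what is visible of it).
- mark_of(picture, query): "point" ([x, y, z] in m, in world coordinates, good to about 4 mm: a listed point, or the origin of a listed thing).
The state is a dict: "time": time; "qpos": joint angles; "qvel": joint speeds; "joint_efforts": joint torques, N m; "tool_pos": TCP position; "tool_rot": TCP orientation; "contact_force": force on the tool from outside, world axes, zero at the start; "torque": the same for the moment, N m; "opening": finger opening in m; "grip_force": force on a finger pad.
Only numpy, scipy, OpenCV 4.12 (cv2) and the standard library are available. Lean on these libraries where they do the work, as an engineer would, in place of code of your own. Each camera call takes 0.05 s, during which the arm holds its last target. There are 200 camera calls.

## Working session

There is one attempt and no reset: what is moved stays moved. The work goes in short steps, Python scripts to look and compute and a tool call to move; the robot and the scene stay as the last step left them, time stands still between calls to the robot, and variables do not carry over. Pictures are saved under pics/ and viewed, at most 14 in all, crops included, and the job is handed in when it is done.

Besides the shell and the picture viewer there is one more tool, called after ">>>" as a command line: name --argument value ..., lists and objects as JSON in quotes. arm_command: Moves the arm, as the interface text tells. Its arguments: {"type":"object","properties":{"series":{"type":"array"},"hand":{"type":"number"},"squeeze":{"type":"number"}},"required":["series"]}

```bash
mkdir -p pics; python3 - <<'E'
from cell import *
import cv2,numpy as np
s=observe();print({k:np.round(v,3) for k,v in s.items()})
try: print(finger_overhang)
except Exception as e: print(e)
ims=[]
for c in ["scene","side"]:
    p=read_camera(c); ims.append(p["pixels"])
    for q in ["case","filed0","filed2","tray","fourth_place","follower_knob","follower","dish","jar","beaker","bigbox","strip","forceps"]:
        r=mark_of(p,q); print(c,q,[(np.round(a["point"],3).tolist(),round(a["confidence"],2)) for a in r[:2]])
    cv2.imwrite(f"pics/{c}0.png",p["pixels"])
E
```

```text
{'time': np.float64(0.0), 'qpos': array([ 1.138,  0.343,  1.525, -0.   ,  1.275, -0.146]), 'qvel': array([-0.   , -0.001, -0.   , -0.001,  0.002,  0.001]), 'joint_efforts': array([ -0.   , -43.125, -24.422,   0.072,   0.056,  -0.   ]), 'tool_pos': array([0.148, 0.503, 0.292]), 'tool_rot': array([-3.14 , -0.   ,  2.855]), 'contact_force': array([0.315, 0.584, 0.297]), 'torque': array([ 0.   ,  0.034, -0.051]), 'grip_force': np.float64(0.0), 'opening': np.float64(0.092)}
0.0655
scene case [([0.467, 0.318, -0.0], 0.86)]
scene filed0 [([0.514, -0.3, 0.023], 0.91), ([0.535, -0.236, 0.025], 0.8)]
scene filed2 [([0.514, -0.3, 0.023], 0.91), ([0.535, -0.236, 0.025], 0.8)]
scene tray [([0.545, -0.188, 0.028], 0.57), ([0.561, -0.188, 0.084], 0.5)]
scene fourth_place [([0.538, -0.211, 0.025], 0.9), ([0.602, 0.206, 0.002], 0.38)]
scene follower_knob [([0.563, -0.187, 0.086], 0.7)]Traceback (most recent call last):
  File "<stdin>", line 10, in <module>
ValueError: it knows: beaker, bigbox, case, dish, filed, follower_knob, forceps, fourth_place, jar, strip, tray
```

View pictures.

```bash
python3 - <<'E'
from cell import *
import cv2,numpy as np
for c in ["scene","side"]:
    p=read_camera(c); 
    if c=="side":
      for q in ["case","filed","tray","fourth_place","follower_knob"]:
        r=mark_of(p,q); print(c,q,[(np.round(a["point"],3).tolist(),round(a["confidence"],2)) for a in r[:3]])
    cv2.imwrite(f"pics/{c}0.png",p["pixels"])
    R=cv2.Rodrigues(np.array(p["rvec"]))[0];print(c,np.round(-R.T@np.ravel(p["tvec"]),3),np.round(R[2],2),p["K"][0][0])
print(observe()["time"])
E
```

```text
scene [ 1.149 -0.44   1.228] [-0.46  0.32 -0.83] 516.3515578305429
side case [([0.534, 0.439, -0.002], 0.73), ([0.46, 0.315, -0.003], 0.64)]
side filed [([0.521, -0.266, 0.032], 0.82), ([0.532, -0.239, 0.024], 0.79), ([0.512, -0.302, 0.032], 0.72)]
side tray [([0.539, -0.19, 0.028], 0.91)]
side fourth_place [([0.538, -0.206, 0.026], 0.91)]
side follower_knob [([0.557, -0.181, 0.088], 0.6)]
side [ 0.45  -1.011  1.11 ] [ 0.03  0.7  -0.72] 495.6169046171806
0.7
```

View pics/scene0.png

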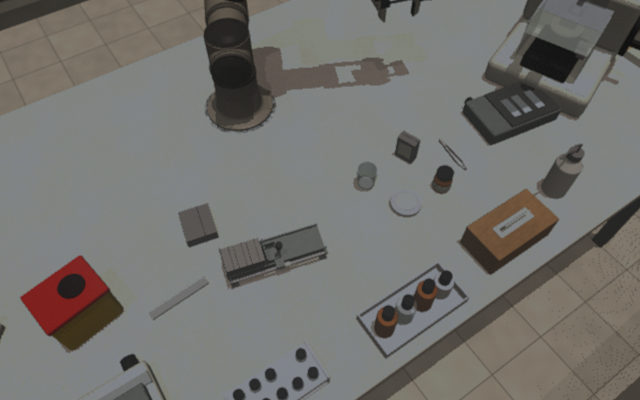

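View pics/side0.png

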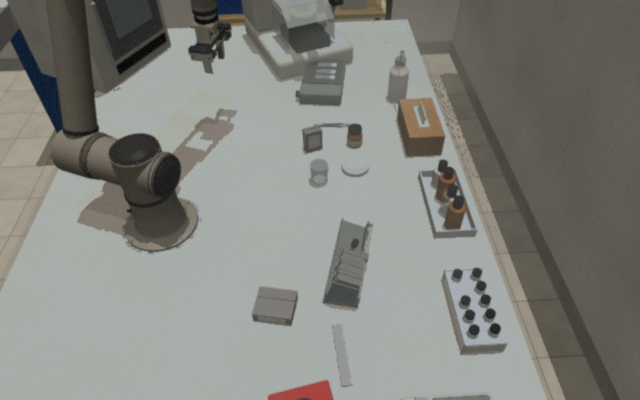

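```bash
cat >h.py <<'E'
from cell import *
import cv2,numpy as np
from scipy.spatial.transform import Rotation as Ro
np.set_printoptions(precision=4,suppress=True)
def tool():
    s=observe(); return np.array(s["tool_pos"]),Ro.from_euler("xyz",s["tool_rot"])
def go(pos,R,ref=None):
    p,r=ref or tool()
    print("shift mm",np.round(r.inv().apply(np.array(pos)-p)*1000,1),"turn deg",np.round((r.inv()*R).as_rotvec(degrees=True),2))
def cam(p):
    R=cv2.Rodrigues(np.array(p["rvec"]))[0]; return R,-R.T@np.ravel(p["tvec"])
def ray(p,px):
    R,c=cam(p); d=R.T@np.linalg.inv(p["K"])@np.append(np.asarray(px,float),1); return c,d/np.linalg.norm(d)
def onz(p,px,z):
    c,d=ray(p,px); return c+d*(z-c[2])/d[2]
def tri(rays):
    A=sum(np.eye(3)-np.outer(d,d) for c,d in rays); b=sum((np.eye(3)-np.outer(d,d))@c for c,d in rays); return np.linalg.solve(A,b)
def proj(p,X):
    return cv2.projectPoints(np.atleast_2d(np.array(X,float)),np.array(p["rvec"]),np.array(p["tvec"]),np.array(p["K"]),None)[0].reshape(-1,2)
E
python3 - <<'E'
from h import *
p=read_camera("wrist");R,c=cam(p);t,r=tool()
print("cam in tool",r.inv().apply(c-t),r.inv().apply(R[2]),p["K"][0][0])
print([ (q,[(np.round(a["point"],3).tolist(),round(a["confidence"],2)) for a in mark_of(read_camera("scene"),q)[:1]]) for q in ["jar","beaker","dish","forceps"]])
Rt=Ro.from_euler("xyz",[np.pi,0,2.855])
go([.40,.29,.33],Rt)
E
```

```text
cam in tool [ 0.0766  0.0009 -0.0928] [-0.2837 -0.0006  0.9589] 307.61413677891187
[('jar', [([0.514, -0.298, 0.021], 0.75)]), ('beaker', [([0.478, 0.156, 0.002], 0.84)]), ('dish', [([0.601, 0.212, -0.0], 0.64)]), ('forceps', [([0.541, 0.441, 0.001], 0.55)])]
shift mm [-301.7 -133.7  -37.8] turn deg [ 0.    0.   -0.01]
```

>>> arm_command --series '[{"x":-30,"y":-13,"z":-4},{"x":-75,"y":-33,"z":-9},{"x":-120,"y":-53,"z":-15},{"x":-165,"y":-73,"z":-21},{"x":-210,"y":-93,"z":-26},{"x":-255,"y":-113,"z":-32},{"x":-285,"y":-127,"z":-36},{"x":-302,"y":-134,"z":-38},{"x":-302,"y":-134,"z":-38},{"x":-302,"y":-134,"z":-38}]'

```text
invalid input
```

```bash
python3 - <<'E'
from h import *
p=read_camera("wrist"); cv2.imwrite("pics/w1.png",p["pixels"])
import pickle;pickle.dump(p,open("w1.pkl","wb"))
for q in ["case","jar","beaker"]:
    r=mark_of(p,q); print(q,[(a["point"],round(a["confidence"],2)) for a in r[:3]])
t=trace(p,"case")
for a in t[:2]:
    m=a["pixels"].astype(np.uint8); print(a["confidence"],m.sum(),cv2.boundingRect(m))
np.save("m1.npy",t[0]["pixels"])
print(tool()[0])
E
```

```text
case []
jar []
beaker []Traceback (most recent call last):
  File "<stdin>", line 9, in <module>
IndexError: list index out of range
```

View pics/w1.png

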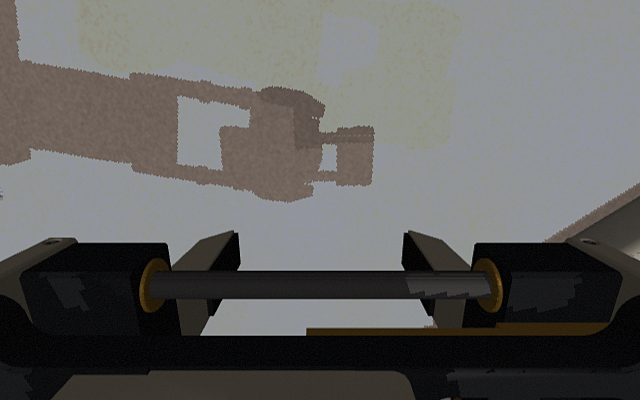

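>>> arm_command --series '[{"x":-30,"y":-13,"z":-4,"rx":0,"ry":0,"rz":0},{"x":-75,"y":-33,"z":-9,"rx":0,"ry":0,"rz":0},{"x":-120,"y":-53,"z":-15,"rx":0,"ry":0,"rz":0},{"x":-165,"y":-73,"z":-21,"rx":0,"ry":0,"rz":0},{"x":-210,"y":-93,"z":-26,"rx":0,"ry":0,"rz":0}]'

```text
time: 1.9
tool_pos: [0.3248, 0.3536, 0.3187]
tool_rot: [3.141, 0.0, 2.855]
contact_force: [1.2, 0.0, 0.5]
opening: 0.0916
grip_force: 0.0
```

>>> arm_command --series '[{"x":-45,"y":0,"z":-8,"rx":0,"ry":0,"rz":0},{"x":-90,"y":1,"z":-18,"rx":0,"ry":0,"rz":0},{"x":-135,"y":2,"z":-28,"rx":0,"ry":0,"rz":0},{"x":-175,"y":3,"z":-36,"rx":0,"ry":0,"rz":0},{"x":-195,"y":3,"z":-40,"rx":0,"ry":0,"rz":0},{"x":-202,"y":3,"z":-40,"rx":0,"ry":0,"rz":0},{"x":-202,"y":3,"z":-40,"rx":0,"ry":0,"rz":0},{"x":-202,"y":3,"z":-40,"rx":0,"ry":0,"rz":0}]'

```text
time: 2.7
tool_pos: [0.5171, 0.3012, 0.3579]
tool_rot: [-3.141, -0.001, 2.856]
contact_force: [-0.1, -0.3, 0.4]
opening: 0.0919
grip_force: 0.0
```

```bash
cat > look.py <<'E'
from h import *
import sys,pickle
n=sys.argv[1]
p=read_camera("wrist"); cv2.imwrite(f"pics/{n}.png",p["pixels"])
pickle.dump(p,open(f"{n}.pkl","wb"))
for q in sys.argv[2:]:
    r=mark_of(p,q); print(q,[(np.round(a["point"],4).tolist(),round(a["confidence"],2)) for a in r[:4]])
print(observe()["time"],tool()[0],observe()["qpos"])
E
python3 look.py w2 case jar beaker; python3 - <<'E'
from h import *
import pickle
p=read_camera("wrist")
t=trace(p,"case")
for a in t[:2]:
    m=a["pixels"].astype(np.uint8); print(a["confidence"],m.sum(),cv2.boundingRect(m))
if t: np.save("m2.npy",t[0]["pixels"])
E
```

```text
case [([0.4599, 0.3179, -0.0036], 0.87)]
jar [([0.6074, 0.3365, -0.0037], 0.69), ([0.5381, -0.2102, 0.0281], 0.55)]
beaker [([0.4804, 0.1566, -0.0012], 0.61)]
2.9 [0.5172 0.3013 0.3585] [ 0.3994  0.4441  1.186   0.0002  1.5113 -0.886 ]
0.81 1467 (297, 95, 49, 57)
```

View pics/w2.png

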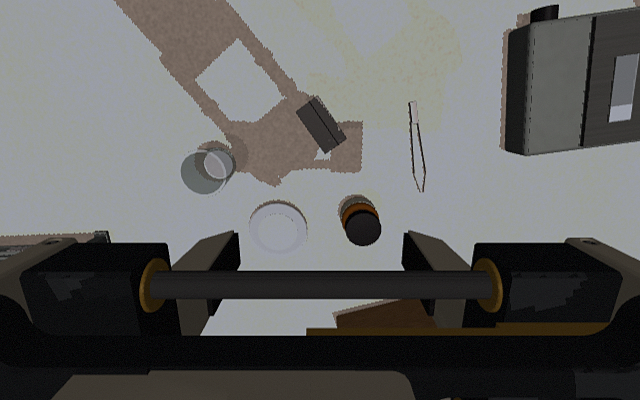

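```bash
cat > fit.py <<'E'
from h import *
from scipy.optimize import minimize
def fitcase(obs,x0):
    # obs: list (picture, mask); params x,y,z mm, yaw deg
    B=np.array([[a*.03,b*.016,c] for a in(-1,1) for b in(-1,1) for c in(0,.084)])
    def cost(v):
        W=Ro.from_euler("z",v[3],degrees=True).apply(B)+np.array(v[:3])/1000; e=0
        for p,m in obs:
            h=cv2.convexHull(proj(p,W).astype(np.float32)); im=np.zeros((400,640),np.uint8)
            cv2.fillConvexPoly(im,np.round(h*256).astype(np.int32),255,cv2.LINE_AA,8)
            e+=np.abs(im/255.-m).sum()/m.sum()
        return e
    best=min((minimize(cost,[*x0[:3],y],method="Nelder-Mead",options=dict(initial_simplex=np.array([[*x0[:3],y]]+[[*(np.array([*x0[:3],y])+d)] for d in np.diag([6,6,6,15])]),maxiter=300)) for y in range(0,180,30)),key=lambda r:r.fun)
    return best.x,best.fun
E
python3 - <<'E'
from fit import *
obs=[]
for c in ["wrist","side","scene"]:
    p=read_camera(c); 
    ts=trace(p,"case")
    for a in ts[:3]:
        m=a["pixels"]; ys,xs=np.nonzero(m); q=proj(p,[.46,.317,.042])[0]
        if np.hypot(xs.mean()-q[0],ys.mean()-q[1])<15:
            obs.append((p,m)); print(c,a["confidence"],m.sum()); print(fitcase(obs[-1:],[460,317,0])); break
print("all",fitcase(obs,[460,317,0]))
E
```

```text
wrist 0.78 1457
(array([464.3173, 318.029 , -12.492 ,  18.9113]), np.float64(0.03527527689181369))
side 0.6 496
(array([463.3217, 389.6617, -57.5669, 199.1814]), np.float64(0.05639626818469324))
scene 0.59 556
(array([ 406.4839,  383.6975, -101.7741,   16.8895]), np.float64(0.05234870926787982))
all (array([463.4328, 318.1984,  -2.5426,  18.6003]), np.float64(0.34944696792124214))
```

>>> arm_command --series '[{"x":-6,"y":-20,"z":0,"rx":0,"ry":0,"rz":3},{"x":-18,"y":-62,"z":0,"rx":0,"ry":0,"rz":9},{"x":-30,"y":-103,"z":0,"rx":0,"ry":0,"rz":16},{"x":-42,"y":-144,"z":0,"rx":0,"ry":0,"rz":22},{"x":-54,"y":-185,"z":0,"rx":0,"ry":0,"rz":28},{"x":-66,"y":-227,"z":0,"rx":0,"ry":0,"rz":35},{"x":-78,"y":-268,"z":0,"rx":0,"ry":0,"rz":41},{"x":-90,"y":-309,"z":0,"rx":0,"ry":0,"rz":47},{"x":-102,"y":-350,"z":0,"rx":0,"ry":0,"rz":54},{"x":-114,"y":-391,"z":0,"rx":0,"ry":0,"rz":60},{"x":-126,"y":-433,"z":0,"rx":0,"ry":0,"rz":66},{"x":-138,"y":-474,"z":0,"rx":0,"ry":0,"rz":73},{"x":-150,"y":-515,"z":0,"rx":0,"ry":0,"rz":79},{"x":-160,"y":-550,"z":0,"rx":0,"ry":0,"rz":85},{"x":-168,"y":-577,"z":0,"rx":0,"ry":0,"rz":88.6},{"x":-168,"y":-577,"z":0,"rx":0,"ry":0,"rz":88.6},{"x":-168,"y":-577,"z":0,"rx":0,"ry":0,"rz":88.6},{"x":-168,"y":-577,"z":0,"rx":0,"ry":0,"rz":88.6}]'

```text
time: 5.1
tool_pos: [0.5162, -0.2993, 0.3583]
tool_rot: [-3.142, -0.001, 1.31]
contact_force: [0.2, 0.6, -0.2]
opening: 0.0917
grip_force: 0.0
```

```bash
python3 look.py w3 filed tray fourth_place follower_knob
```

```text
filed [([0.5297, -0.2394, 0.0257], 0.89), ([0.511, -0.299, 0.0284], 0.71), ([0.5242, -0.2635, 0.0261], 0.59)]
tray [([0.5402, -0.1897, 0.0282], 0.85)]
fourth_place [([0.5378, -0.2055, 0.0288], 0.7)]
follower_knob [([0.5577, -0.1827, 0.0831], 0.94)]
5.35 [ 0.5163 -0.2994  0.3585] [-0.6539  0.4404  1.1917  0.0001  1.509  -0.393 ]
```

View pics/w3.png

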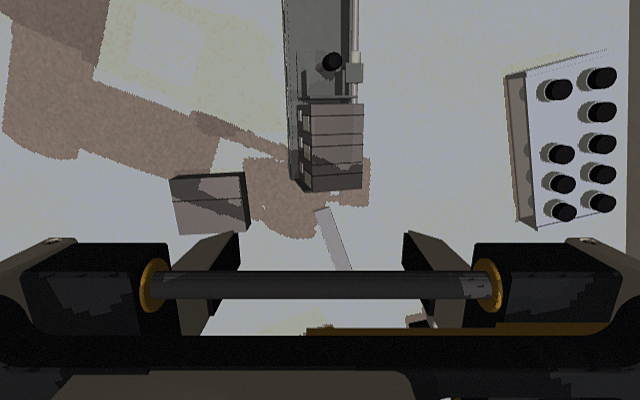

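>>> arm_command --series '[{"x":20,"y":-20,"z":-10,"rx":0,"ry":0,"rz":0},{"x":60,"y":-60,"z":-30,"rx":0,"ry":0,"rz":0},{"x":70,"y":-70,"z":-30,"rx":0,"ry":0,"rz":0},{"x":70,"y":-70,"z":-30,"rx":0,"ry":0,"rz":0},{"x":70,"y":-70,"z":-30,"rx":0,"ry":0,"rz":0}]'

```text
time: 5.85
tool_pos: [0.4668, -0.2142, 0.3887]
tool_rot: [3.14, 0.001, 1.31]
contact_force: [-0.5, -0.9, -0.2]
opening: 0.0919
grip_force: 0.0
```

```bash
python3 - <<'E'
from h import *
import pickle
from scipy.optimize import least_squares,minimize
pw1=pickle.load(open("w3.pkl","rb"))
K=[]  # (point, local or list)
pts={"tray":[0,0,0],"fourth_place":[0,-.018,0]}
boxes=np.array([[0,-.114,0],[0,-.081,0],[0,-.049,0]])
obs=[];pics=[];kn=[]
for c in ["wrist","wrist","side","scene"]:
    p=read_camera(c); pics.append(p)
    for q in ["tray","fourth_place","filed","follower_knob"]:
        for a in mark_of(p,q)[:3 if q=="filed" else 1]:
            if a["confidence"]<.5: continue
            (kn if q=="follower_knob" else obs).append((q,np.array(a["point"])))
    if c=="wrist": W=p; F=[(a["confidence"],a["pixels"]) for a in trace(p,"filed")]; T=[(a["confidence"],a["pixels"]) for a in trace(p,"follower_knob")]
print([(round(c,2),m.sum()) for c,m in F],[(round(c,2),m.sum()) for c,m in T])
def RT(v): return Ro.from_euler("z",v[3])*Ro.from_euler("y",15,degrees=True),v[:3]
def res(v):
    R,t=RT(v);e=[]
    for q,P in obs:
        if q=="filed": d=R.apply(boxes)+t-P; e.append(d[np.argmin((d**2).sum(1))])
        else: e.append(R.apply(pts[q])+t-P)
    return np.ravel(e)
s=least_squares(res,[.54,-.19,.027,-.26],loss="soft_l1",f_scale=.004)
print("kp fit",s.x,np.degrees(s.x[3]),"rms",np.sqrt((res(s.x)**2).mean()),len(obs))
R,t=RT(s.x); print("knob local",[R.inv().apply(P-t) for _,P in kn]); print(kn)
pickle.dump(dict(pic=W,F=F,T=T,kp=s.x,pics=pics),open("rack.pkl","wb"))
g=W["pixels"].copy()
B=np.array([[a*.03,b,c] for a in(-1,1) for b in(-.13,-.033) for c in(0,.084)])
for u in proj(W,R.apply(B)+t): cv2.circle(g,tuple(int(i) for i in u),2,(0,0,255),-1)
m=sum(x for _,x in F)>0; cn,_=cv2.findContours(m.astype(np.uint8),0,2); cv2.drawContours(g,cn,-1,(0,255,0),1)
cv2.imwrite("pics/w4.png",cv2.resize(g[:240],(800,300)))
E
```

```text
[(0.84, np.int64(1480)), (0.7, np.int64(1896))] [(0.81, np.int64(2425))]
kp fit [ 0.5412 -0.1885  0.0268 -0.2496] -14.301367427297956 rms 0.0017619707536914886 19
knob local [array([-0.0018,  0.0097,  0.0588]), array([-0.0002,  0.0083,  0.0601]), array([-0.0013,  0.0115,  0.0635]), array([0.0029, 0.0085, 0.0626])]
[('follower_knob', array([ 0.5566, -0.1824,  0.0841])), ('follower_knob', array([ 0.5581, -0.1843,  0.0849])), ('follower_knob', array([ 0.5587, -0.1811,  0.0885])), ('follower_knob', array([ 0.5617, -0.185 ,  0.0865]))]
```

View pics/w4.png

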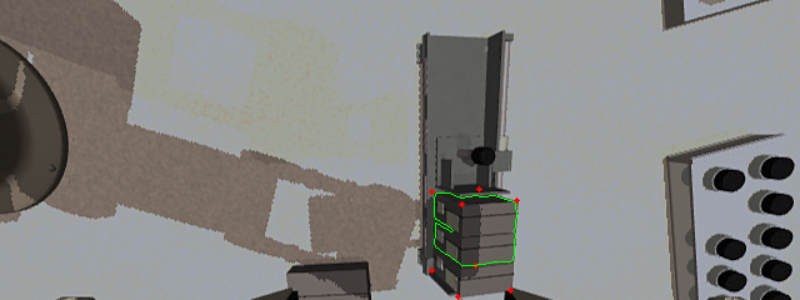

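```bash
cat > rack.py <<'E'
from h import *
import pickle
from scipy.optimize import least_squares
D=pickle.load(open("rack.pkl","rb")); P=[pickle.load(open("w3.pkl","rb")),D["pics"][0],D["pics"][2],D["pics"][3]]
def RT(v): return Ro.from_euler("z",v[3])*Ro.from_euler("y",15,degrees=True),np.array(v[:3])
L=[([-.03,-.13,.084],[-.03,-.033,.084]),([.03,-.13,.084],[.03,-.033,.084]),([-.03,-.033,.084],[.03,-.033,.084]),([-.03,-.0655,.084],[.03,-.0655,.084]),([-.03,-.0975,.084],[.03,-.0975,.084]),
   ([.0305,.06,.032],[.0305,.13,.032]),([-.0385,.03,.010],[-.0385,.13,.010])]
S=np.concatenate([np.linspace(a,b,40) for a,b in L])
dts=[]
for p in P:
    g=cv2.cvtColor(p["pixels"],cv2.COLOR_BGR2GRAY); g=cv2.resize(g,None,fx=2,fy=2,interpolation=cv2.INTER_CUBIC)
    dts.append(cv2.distanceTransform(255-cv2.Canny(g,40,100),cv2.DIST_L2,5)/2)
def cost(v,sel):
    R,t=RT(v); X=R.apply(S)+t; e=[]
    for i in sel:
        u=proj(P[i],X)*2+.5; e.append(cv2.remap(dts[i],u[:,0].astype(np.float32).reshape(-1,1),u[:,1].astype(np.float32).reshape(-1,1),1).ravel())
    prior=(np.array(v)-D["kp"])/[.001,.001,.001,.01]
    return np.append(np.minimum(np.concatenate(e),4),prior*.7)
for sel in ([0],[1],[0,1],[2,3],[0,1,2,3]):
    best=None
    rng=np.random.default_rng(0)
    for k in range(20):
        s=least_squares(cost,D["kp"]+rng.normal(size=4)*[.002,.002,.001,.015],args=(sel,),loss="soft_l1",diff_step=1e-3,x_scale=[.001,.001,.001,.01])
        if best is None or s.cost<best.cost: best=s
    print(sel,best.x,np.degrees(best.x[3]),best.cost/len(sel))
np.save("rackpose.npy",best.x)
E
python3 rack.py
```

```text
[0] [ 0.5414 -0.1896  0.0279 -0.2461] -14.101549337352003 20.15384039833614
[1] [ 0.5402 -0.1885  0.0312 -0.2415] -13.83648225309908 47.74154616349398
[0, 1] [ 0.5409 -0.1895  0.0282 -0.2413] -13.82455192009161 40.60783091545767
[2, 3] [ 0.5382 -0.1889  0.0236 -0.2345] -13.435958955733891 196.99833992088242
[0, 1, 2, 3] [ 0.5408 -0.1895  0.0282 -0.2401] -13.754435741703187 122.38631442747652
```

```bash
cat >> h.py <<'E'
TR=Ro.from_euler("z",-14.0,degrees=True)*Ro.from_euler("y",15,degrees=True); TT=np.array([.541,-.1893,.0272])
A=TR.as_matrix(); RTOOL=Ro.from_matrix(np.column_stack([A[:,1],A[:,0],-A[:,2]]))
def rackpose(x,y,z): # grasp point in tray frame, m
    return TR.apply([x,y,z+.047])+TT, RTOOL
def local():
    t,r=tool(); return (TR.inv().apply(t-TT)-[0,0,.047])*1000, (RTOOL.inv()*r).as_rotvec(degrees=True)
E
python3 - <<'E'
from h import *
go(*rackpose(0,.0095,.14)); go(*rackpose(0,.0095,.062)); print(rackpose(0,.0095,.062)[0])
E
```

```text
shift mm [ 54.  113.5 180.4] turn deg [15.   -0.14 -1.02]
shift mm [ 53.6  93.3 255.7] turn deg [15.   -0.14 -1.02]
[ 0.5707 -0.1869  0.1325]
```

>>> arm_command --series '[{"x":15,"y":30,"z":25,"rx":3,"ry":0,"rz":0},{"x":30,"y":60,"z":60,"rx":8,"ry":0,"rz":-0.5},{"x":45,"y":90,"z":95,"rx":15,"ry":-0.1,"rz":-1},{"x":54,"y":113,"z":130,"rx":15,"ry":-0.1,"rz":-1},{"x":54,"y":113.5,"z":160,"rx":15,"ry":-0.1,"rz":-1},{"x":54,"y":113.5,"z":180,"rx":15,"ry":-0.1,"rz":-1},{"x":54,"y":113.5,"z":180,"rx":15,"ry":-0.1,"rz":-1},{"x":54,"y":113.5,"z":180,"rx":15,"ry":-0.1,"rz":-1},{"x":54,"y":113.5,"z":180,"rx":15,"ry":-0.1,"rz":-1}]' --hand 50

```text
time: 7.95
tool_pos: [0.5908, -0.1921, 0.2101]
tool_rot: [-2.883, -0.0, 1.326]
contact_force: [0.4, 0.1, 0.5]
opening: 0.0502
grip_force: 0.0
```

```bash
python3 - <<'E'
from h import *
print(local(),observe()["opening"])
p=read_camera("wrist")
for a in mark_of(p,"follower_knob")[:1]: print(a["confidence"],TR.inv().apply(np.array(a["point"])-TT))
cv2.imwrite("pics/w5.png",p["pixels"])
E
```

```text
(array([  0.0154,   9.2983, 142.3919]), array([-0.1804,  0.0142,  0.036 ])) 0.05022798632189081
0.57 [0.0016 0.0086 0.0604]
```

View pics/w5.png

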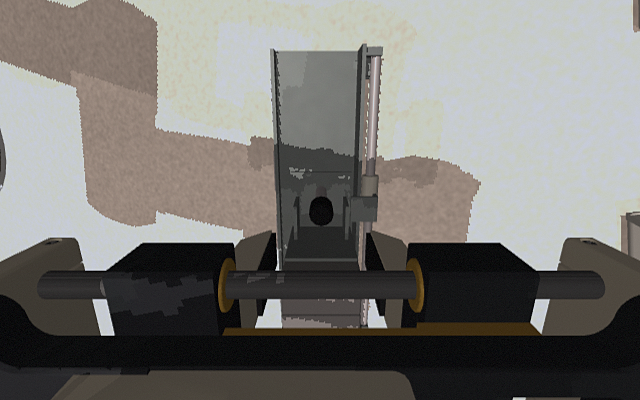

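>>> arm_command --series '[{"x":0,"y":0,"z":20,"rx":0,"ry":0,"rz":0},{"x":0,"y":0,"z":45,"rx":0,"ry":0,"rz":0},{"x":0,"y":0,"z":65,"rx":0,"ry":0,"rz":0},{"x":0,"y":0,"z":75,"rx":0,"ry":0,"rz":0},{"x":0,"y":0,"z":79,"rx":0,"ry":0,"rz":0},{"x":0,"y":0,"z":79,"rx":0,"ry":0,"rz":0},{"x":0,"y":0,"z":79,"rx":0,"ry":0,"rz":0}]'

```text
time: 8.75
tool_pos: [0.5712, -0.1871, 0.1331]
tool_rot: [-2.882, -0.0, 1.326]
contact_force: [0.5, 0.1, 0.0]
opening: 0.0499
grip_force: 0.0
```

>>> arm_command --series '[{"x":0,"y":0,"z":0,"rx":0,"ry":0,"rz":0},{"x":0,"y":0,"z":0,"rx":0,"ry":0,"rz":0},{"x":0,"y":0,"z":0,"rx":0,"ry":0,"rz":0},{"x":0,"y":0,"z":0,"rx":0,"ry":0,"rz":0},{"x":0,"y":0,"z":0,"rx":0,"ry":0,"rz":0},{"x":0,"y":0,"z":0,"rx":0,"ry":0,"rz":0},{"x":0,"y":0,"z":0,"rx":0,"ry":0,"rz":0}]' --hand 10 --squeeze 12

```text
time: 9.45
tool_pos: [0.571, -0.1869, 0.1319]
tool_rot: [-2.881, -0.001, 1.326]
contact_force: [4.9, 0.4, -2.3]
opening: 0.0175
grip_force: 12.0
```

>>> arm_command --series '[{"x":3,"y":0,"z":0,"rx":0,"ry":0,"rz":0},{"x":10,"y":0,"z":0,"rx":0,"ry":0,"rz":0},{"x":20,"y":0,"z":0,"rx":0,"ry":0,"rz":0},{"x":30,"y":0,"z":0,"rx":0,"ry":0,"rz":0},{"x":40,"y":0,"z":0,"rx":0,"ry":0,"rz":0},{"x":50,"y":0,"z":0,"rx":0,"ry":0,"rz":0},{"x":60,"y":0,"z":0,"rx":0,"ry":0,"rz":0},{"x":70,"y":0,"z":0,"rx":0,"ry":0,"rz":0},{"x":78,"y":0,"z":0,"rx":0,"ry":0,"rz":0},{"x":82,"y":0,"z":0,"rx":0,"ry":0,"rz":0},{"x":82,"y":0,"z":0,"rx":0,"ry":0,"rz":0},{"x":82,"y":0,"z":0,"rx":0,"ry":0,"rz":0}]'

```text
time: 10.65
tool_pos: [0.5911, -0.1067, 0.1319]
tool_rot: [-2.882, -0.001, 1.326]
contact_force: [5.6, -0.7, -2.9]
opening: 0.0174
grip_force: 12.0
```

```bash
python3 - <<'E'
from h import *
print(local(),observe()["opening"],observe()["contact_force"])
p=read_camera("side")
for a in mark_of(p,"follower_knob")[:1]: print(a["confidence"],TR.inv().apply(np.array(a["point"])-TT))
E
```

```text
(array([ 0.577 , 92.2495, 61.5657]), array([-0.1108,  0.0616, -0.0068])) 0.01740956471974869 [ 5.6461 -0.6815 -2.9421]
0.95 [-0.0037  0.0935  0.0636]
```

>>> arm_command --series '[{"x":0,"y":0,"z":0,"rx":0,"ry":0,"rz":0},{"x":0,"y":0,"z":0,"rx":0,"ry":0,"rz":0},{"x":0,"y":0,"z":0,"rx":0,"ry":0,"rz":0},{"x":0,"y":0,"z":0,"rx":0,"ry":0,"rz":0},{"x":0,"y":0,"z":-15,"rx":0,"ry":0,"rz":0},{"x":0,"y":0,"z":-45,"rx":0,"ry":0,"rz":0},{"x":0,"y":0,"z":-80,"rx":0,"ry":0,"rz":0},{"x":0,"y":0,"z":-100,"rx":0,"ry":0,"rz":0},{"x":0,"y":0,"z":-105,"rx":0,"ry":0,"rz":0},{"x":0,"y":0,"z":-105,"rx":0,"ry":0,"rz":0}]' --hand 50

```text
time: 11.75
tool_pos: [0.6167, -0.1139, 0.2334]
tool_rot: [-2.88, -0.001, 1.326]
contact_force: [0.5, 0.5, -0.9]
opening: 0.0499
grip_force: 0.0
```

```bash
python3 - <<'E'
from h import *
print(local(),observe()["opening"],observe()["contact_force"])
p=read_camera("side")
for a in mark_of(p,"follower_knob")[:1]: print(a["confidence"],TR.inv().apply(np.array(a["point"])-TT))
Rc=Ro.from_euler("xyz",[180,0,108.6],degrees=True)
go([.4634,.3182,.20],Rc)
E
```

```text
(array([ -0.0938,  91.4797, 166.4909]), array([-0.0286,  0.0392,  0.0232])) 0.04991160711353806 [ 0.4611  0.4683 -0.8547]
0.59 [-0.0038 -0.0817  0.0034]
shift mm [ 381.9 -235.5   97.1] turn deg [-14.74  -4.36 -32.43]
```

>>> arm_command --series '[{"x":15,"y":-9,"z":4,"rx":-0.6,"ry":-0.2,"rz":-1.3},{"x":50,"y":-31,"z":13,"rx":-1.9,"ry":-0.6,"rz":-4.2},{"x":88,"y":-54,"z":22,"rx":-3.4,"ry":-1,"rz":-7.5},{"x":126,"y":-78,"z":32,"rx":-4.9,"ry":-1.4,"rz":-10.7},{"x":164,"y":-101,"z":42,"rx":-6.3,"ry":-1.9,"rz":-14},{"x":202,"y":-125,"z":51,"rx":-7.8,"ry":-2.3,"rz":-17.2},{"x":240,"y":-148,"z":61,"rx":-9.3,"ry":-2.7,"rz":-20.4},{"x":278,"y":-171,"z":71,"rx":-10.7,"ry":-3.2,"rz":-23.6},{"x":316,"y":-195,"z":80,"rx":-12.2,"ry":-3.6,"rz":-26.8},{"x":354,"y":-218,"z":90,"rx":-13.7,"ry":-4,"rz":-30},{"x":374,"y":-231,"z":95,"rx":-14.5,"ry":-4.3,"rz":-31.8},{"x":382,"y":-235.5,"z":97,"rx":-14.74,"ry":-4.36,"rz":-32.43},{"x":382,"y":-235.5,"z":97,"rx":-14.74,"ry":-4.36,"rz":-32.43},{"x":382,"y":-235.5,"z":97,"rx":-14.74,"ry":-4.36,"rz":-32.43},{"x":382,"y":-235.5,"z":97,"rx":-14.74,"ry":-4.36,"rz":-32.43}]' --hand 91.8

```text
time: 13.35
tool_pos: [0.465, 0.3166, 0.2006]
tool_rot: [3.14, 0.002, 1.893]
contact_force: [1.1, 0.8, 0.3]
opening: 0.0916
grip_force: 0.0
```

```bash
python3 - <<'E'
from fit import *
print(observe()["tool_pos"],observe()["tool_rot"])
obs=[]
p=read_camera("wrist"); cv2.imwrite("pics/w6.png",p["pixels"])
B=np.array([[a*.03,b*.016,c] for a in(-1,1) for b in(-1,1) for c in(0,.084)])
W=Ro.from_euler("z",18.6,degrees=True).apply(B)+[.4634,.3182,0]
g=p["pixels"]
for u in proj(p,W): cv2.circle(g,tuple(int(i) for i in u),2,(0,0,255),-1)
cv2.imwrite("pics/w6.png",g)
E
```

```text
[0.465  0.3166 0.2006] [3.1399 0.002  1.8932]
```

View pics/w6.png

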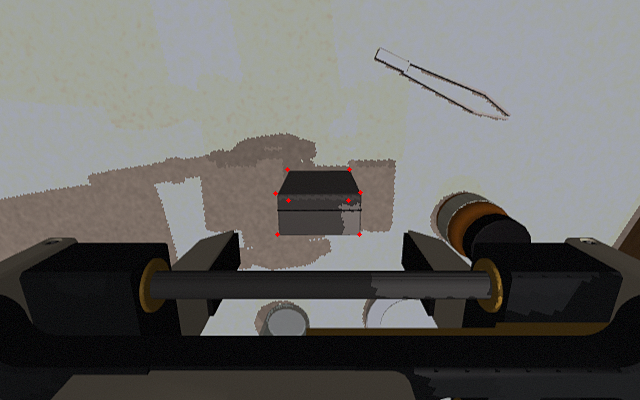

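```bash
python3 - <<'E'
from h import *
print(observe()["tool_pos"],observe()["tool_rot"])
go([.4634,.3182,.107],Ro.from_euler("xyz",[180,0,108.6],degrees=True))
E
```

```text
[0.465  0.3167 0.2008] [3.1395 0.0019 1.893 ]
shift mm [ 2.1 -1.2 93.7] turn deg [ 0.12  0.11 -0.14]
```

>>> arm_command --series '[{"x":2,"y":-1,"z":10,"rx":0.1,"ry":0.1,"rz":-0.1},{"x":2,"y":-1,"z":35,"rx":0.1,"ry":0.1,"rz":-0.1},{"x":2,"y":-1,"z":60,"rx":0.1,"ry":0.1,"rz":-0.1},{"x":2,"y":-1,"z":80,"rx":0.1,"ry":0.1,"rz":-0.1},{"x":2,"y":-1,"z":90,"rx":0.1,"ry":0.1,"rz":-0.1},{"x":2,"y":-1,"z":93.5,"rx":0.1,"ry":0.1,"rz":-0.1},{"x":2,"y":-1,"z":93.5,"rx":0.1,"ry":0.1,"rz":-0.1},{"x":2,"y":-1,"z":93.5,"rx":0.1,"ry":0.1,"rz":-0.1}]'

```text
time: 14.2
tool_pos: [0.4635, 0.3197, 0.1082]
tool_rot: [3.139, -0.0, 1.897]
contact_force: [0.1, -0.4, 0.2]
opening: 0.0919
grip_force: 0.0
```

>>> arm_command --series '[{"x":0,"y":0,"z":0,"rx":0,"ry":0,"rz":0},{"x":0,"y":0,"z":0,"rx":0,"ry":0,"rz":0},{"x":0,"y":0,"z":0,"rx":0,"ry":0,"rz":0},{"x":0,"y":0,"z":0,"rx":0,"ry":0,"rz":0},{"x":0,"y":0,"z":0,"rx":0,"ry":0,"rz":0},{"x":0,"y":0,"z":0,"rx":0,"ry":0,"rz":0},{"x":0,"y":0,"z":0,"rx":0,"ry":0,"rz":0}]' --hand 50 --squeeze 15

```text
time: 14.9
tool_pos: [0.463, 0.3195, 0.1075]
tool_rot: [3.141, -0.0, 1.897]
contact_force: [0.3, 0.5, 1.9]
opening: 0.0601
grip_force: 15.0
```

```bash
python3 - <<'E'
from h import *
print(observe()["tool_pos"],observe()["tool_rot"],observe()["contact_force"],observe()["opening"])
E
```

```text
[0.463  0.3195 0.1075] [ 3.1407 -0.0001  1.8971] [0.2641 0.4735 1.9331] 0.06010491686848337
```

>>> arm_command --series '[{"x":0,"y":0,"z":-3,"rx":0,"ry":0,"rz":0},{"x":0,"y":0,"z":-12,"rx":0,"ry":0,"rz":0},{"x":0,"y":0,"z":-30,"rx":0,"ry":0,"rz":0},{"x":0,"y":0,"z":-55,"rx":0,"ry":0,"rz":0},{"x":0,"y":0,"z":-80,"rx":0,"ry":0,"rz":0},{"x":0,"y":0,"z":-105,"rx":0,"ry":0,"rz":0},{"x":0,"y":0,"z":-125,"rx":0,"ry":0,"rz":0},{"x":0,"y":0,"z":-132,"rx":0,"ry":0,"rz":0},{"x":0,"y":0,"z":-132,"rx":0,"ry":0,"rz":0}]'

```text
time: 15.8
tool_pos: [0.4631, 0.3196, 0.2404]
tool_rot: [3.139, -0.0, 1.897]
contact_force: [0.9, 1.0, -1.2]
opening: 0.0599
grip_force: 15.0
```

```bash
python3 - <<'E'
from h import *
print(observe()["tool_pos"],observe()["contact_force"],observe()["opening"])
go(*rackpose(-.002,-.011,.170))
E
```

```text
[0.4631 0.3196 0.2404] [ 0.8646  1.0144 -1.2343] 0.059896237534800875
shift mm [-545.6  -49.7    2.7] turn deg [14.73  4.22 32.52]
```

>>> arm_command --series '[{"x":-11,"y":-1,"z":0,"rx":0.3,"ry":0.1,"rz":0.65},{"x":-33,"y":-3,"z":0,"rx":0.9,"ry":0.25,"rz":1.95},{"x":-65,"y":-6,"z":0,"rx":1.8,"ry":0.5,"rz":3.9},{"x":-98,"y":-9,"z":0,"rx":2.65,"ry":0.76,"rz":5.85},{"x":-136,"y":-12,"z":0,"rx":3.7,"ry":1.05,"rz":8.1},{"x":-175,"y":-16,"z":1,"rx":4.7,"ry":1.35,"rz":10.4},{"x":-213,"y":-19,"z":1,"rx":5.75,"ry":1.65,"rz":12.7},{"x":-251,"y":-23,"z":1,"rx":6.8,"ry":1.94,"rz":15},{"x":-289,"y":-26,"z":1,"rx":7.8,"ry":2.24,"rz":17.2},{"x":-327,"y":-30,"z":1,"rx":8.85,"ry":2.53,"rz":19.5},{"x":-365,"y":-33,"z":2,"rx":9.9,"ry":2.83,"rz":21.8},{"x":-404,"y":-37,"z":2,"rx":10.9,"ry":3.12,"rz":24.1},{"x":-442,"y":-40,"z":2,"rx":11.9,"ry":3.42,"rz":26.3},{"x":-475,"y":-43,"z":2,"rx":12.8,"ry":3.67,"rz":28.3},{"x":-502,"y":-46,"z":2,"rx":13.55,"ry":3.88,"rz":29.9},{"x":-524,"y":-48,"z":2.5,"rx":14.15,"ry":4.05,"rz":31.2},{"x":-537,"y":-49,"z":2.5,"rx":14.5,"ry":4.16,"rz":32},{"x":-545.5,"y":-49.5,"z":2.5,"rx":14.73,"ry":4.22,"rz":32.52},{"x":-545.5,"y":-49.5,"z":2.5,"rx":14.73,"ry":4.22,"rz":32.52},{"x":-545.5,"y":-49.5,"z":2.5,"rx":14.73,"ry":4.22,"rz":32.52}]'

```text
time: 17.8
tool_pos: [0.5905, -0.2128, 0.2361]
tool_rot: [-2.877, 0.001, 1.327]
contact_force: [0.1, 0.5, -1.9]
opening: 0.06
grip_force: 15.0
```

```bash
python3 - <<'E'
from h import *
print(observe()["time"],local(),observe()["contact_force"],observe()["opening"])
p=read_camera("side"); g=cv2.resize(p["pixels"][180:330,270:430],None,fx=4,fy=4,interpolation=2); cv2.imwrite("pics/s7.png",g)
go(*rackpose(-.002,-.011,.0605))
E
```

```text
17.8 (array([ -2.1658, -10.7882, 168.7124]), array([ 0.1636, -0.0363,  0.0026])) [ 0.106   0.4596 -1.9287] 0.06003823292922625
shift mm [ -0.5   0.5 108.5] turn deg [-0.14  0.05  0.03]
```

View pics/s7.png

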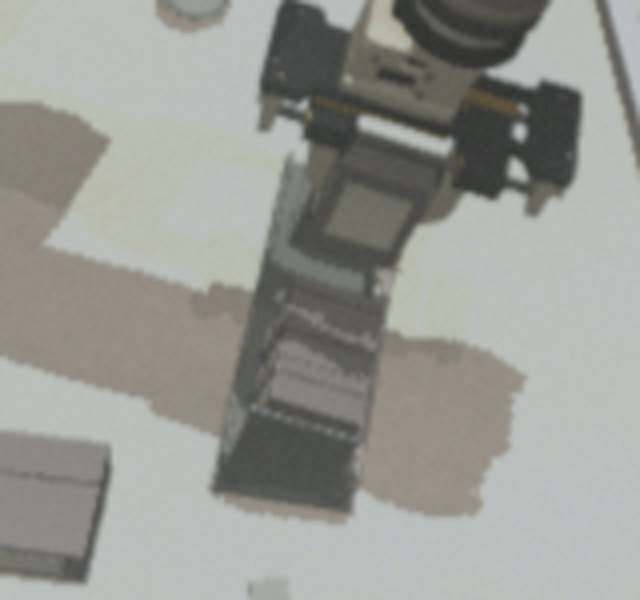

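>>> arm_command --series '[{"x":0,"y":0,"z":8,"rx":-0.1,"ry":0,"rz":0},{"x":0,"y":0.5,"z":24,"rx":-0.1,"ry":0,"rz":0},{"x":0,"y":0.5,"z":40,"rx":-0.1,"ry":0,"rz":0},{"x":0,"y":0.5,"z":55,"rx":-0.1,"ry":0,"rz":0},{"x":0,"y":0.5,"z":68,"rx":-0.1,"ry":0,"rz":0},{"x":0,"y":0.5,"z":80,"rx":-0.1,"ry":0,"rz":0},{"x":0,"y":0.5,"z":90,"rx":-0.1,"ry":0,"rz":0},{"x":0,"y":0.5,"z":98,"rx":-0.1,"ry":0,"rz":0},{"x":0,"y":0.5,"z":102,"rx":-0.1,"ry":0,"rz":0},{"x":0,"y":0.5,"z":102,"rx":-0.1,"ry":0,"rz":0},{"x":0,"y":0.5,"z":102,"rx":-0.1,"ry":0,"rz":0}]'

```text
time: 18.95
tool_pos: [0.5658, -0.2071, 0.1385]
tool_rot: [-2.881, 0.001, 1.326]
contact_force: [0.2, 0.9, -1.4]
opening: 0.0599
grip_force: 15.0
```

```bash
python3 - <<'E'
from h import *
print(observe()["time"],local(),TR.inv().apply(observe()["contact_force"]),observe()["opening"])
E
```

```text
18.95 (array([ -1.4006, -11.2433,  67.8881]), array([-0.06  , -0.0803,  0.0228])) [ 0.39    0.883  -1.3911] 0.059896441898787234
```

Free so far, about 7 mm to go; creep down.

>>> arm_command --series '[{"x":0,"y":0,"z":1,"rx":0,"ry":0,"rz":0},{"x":0,"y":0,"z":2,"rx":0,"ry":0,"rz":0},{"x":0,"y":0,"z":3,"rx":0,"ry":0,"rz":0},{"x":0,"y":0,"z":4,"rx":0,"ry":0,"rz":0},{"x":0,"y":0,"z":5,"rx":0,"ry":0,"rz":0},{"x":0,"y":0,"z":6,"rx":0,"ry":0,"rz":0},{"x":0,"y":0,"z":6,"rx":0,"ry":0,"rz":0},{"x":0,"y":0,"z":6,"rx":0,"ry":0,"rz":0}]'

```text
time: 19.75
tool_pos: [0.564, -0.2066, 0.1324]
tool_rot: [-2.88, 0.001, 1.326]
contact_force: [0.3, 0.1, -2.4]
opening: 0.06
grip_force: 15.0
```

>>> arm_command --series '[{"x":0,"y":0,"z":0.5,"rx":0,"ry":0,"rz":0},{"x":0,"y":0,"z":1,"rx":0,"ry":0,"rz":0},{"x":0,"y":0,"z":1,"rx":0,"ry":0,"rz":0}]'

```text
time: 20.05
tool_pos: [0.5638, -0.2065, 0.1315]
tool_rot: [-2.88, 0.001, 1.326]
contact_force: [-0.2, -0.2, -0.5]
opening: 0.0599
grip_force: 15.0
```

```bash
python3 - <<'E'
from h import *
print(observe()["time"],local(),TR.inv().apply(observe()["contact_force"]),observe()["opening"])
E
```

```text
20.05 (array([ -1.59  , -11.1959,  60.5597]), array([-0.022 , -0.0732,  0.0199])) [-0.0069 -0.2722 -0.5295] 0.059915536080769195
```

>>> arm_command --series '[{"x":0,"y":0,"z":0.3,"rx":0,"ry":0,"rz":0},{"x":0,"y":0,"z":0.6,"rx":0,"ry":0,"rz":0},{"x":0,"y":0,"z":0.6,"rx":0,"ry":0,"rz":0}]'

```text
time: 20.35
tool_pos: [0.5638, -0.2065, 0.1315]
tool_rot: [-2.881, 0.001, 1.326]
contact_force: [-0.1, 0.6, 6.4]
opening: 0.0599
grip_force: 15.0
```

>>> arm_command --series '[{"x":0,"y":0,"z":0.3,"rx":0,"ry":0,"rz":0},{"x":0,"y":0,"z":0.6,"rx":0,"ry":0,"rz":0},{"x":0,"y":0,"z":0.6,"rx":0,"ry":0,"rz":0}]'

```text
time: 20.65
tool_pos: [0.5637, -0.2065, 0.1315]
tool_rot: [-2.881, 0.002, 1.326]
contact_force: [-1.0, 1.1, 9.0]
opening: 0.0601
grip_force: 15.0
```

>>> arm_command --series '[{"x":0,"y":0.5,"z":-0.4,"rx":0,"ry":0,"rz":0},{"x":0,"y":1,"z":-0.4,"rx":0,"ry":0,"rz":0},{"x":0,"y":1.5,"z":-0.4,"rx":0,"ry":0,"rz":0},{"x":0,"y":1.5,"z":-0.4,"rx":0,"ry":0,"rz":0}]'

```text
time: 21.05
tool_pos: [0.5645, -0.2068, 0.1313]
tool_rot: [-2.879, 0.002, 1.326]
contact_force: [-3.7, 0.8, 9.4]
opening: 0.06
grip_force: 15.0
```

```bash
python3 - <<'E'
from h import *
print(observe()["time"],local(),TR.inv().apply(observe()["contact_force"]),observe()["opening"])
p=read_camera("wrist"); cv2.imwrite("pics/w8.png",p["pixels"])
E
```

```text
21.05 (array([ -0.8198, -11.2539,  60.5421]), array([ 0.0511, -0.0822,  0.0265])) [-6.0745 -0.1567  8.0909] 0.06000500392833436
```

View pics/w8.png

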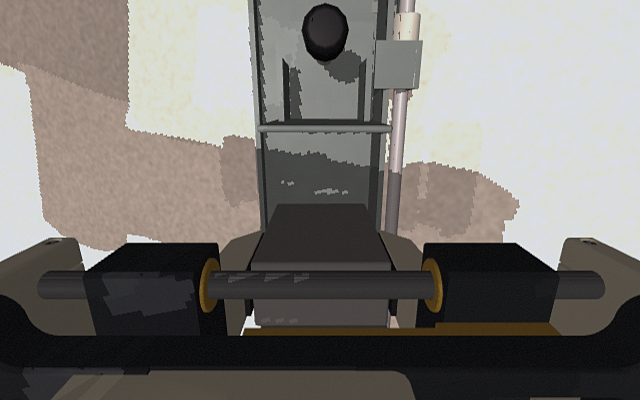

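>>> arm_command --series '[{"x":0,"y":0.5,"z":-0.4,"rx":0,"ry":0,"rz":0},{"x":0,"y":1,"z":-0.4,"rx":0,"ry":0,"rz":0},{"x":0,"y":1,"z":-0.4,"rx":0,"ry":0,"rz":0}]'

```text
time: 21.4
tool_pos: [0.5657, -0.2071, 0.131]
tool_rot: [-2.879, 0.001, 1.326]
contact_force: [-2.7, 1.2, 6.2]
opening: 0.0603
grip_force: 15.0
```

```bash
python3 - <<'E'
from h import *
print(observe()["time"],local(),TR.inv().apply(observe()["contact_force"]),observe()["opening"])
E
```

```text
21.4 (array([  0.457 , -11.2636,  60.5745]), array([ 0.0323, -0.0822,  0.0216])) [-4.4068  0.5332  5.2265] 0.06028025025119501
```

>>> arm_command --series '[{"x":0,"y":0.4,"z":-0.3,"rx":0,"ry":0,"rz":0},{"x":0,"y":0.8,"z":-0.3,"rx":0,"ry":0,"rz":0},{"x":0,"y":0.8,"z":-0.3,"rx":0,"ry":0,"rz":0}]'

```text
time: 21.7
tool_pos: [0.5665, -0.2072, 0.1308]
tool_rot: [-2.879, 0.001, 1.326]
contact_force: [-3.7, 0.4, 6.7]
opening: 0.0597
grip_force: 15.0
```

```bash
python3 - <<'E'
from h import *
print(observe()["time"],local(),TR.inv().apply(observe()["contact_force"]),observe()["opening"])
E
```

```text
21.7 (array([  1.2412, -11.2318,  60.5709]), array([ 0.057 , -0.0763,  0.0237])) [-5.2997 -0.5487  5.5489] 0.059658896935284284
```

>>> arm_command --series '[{"x":0,"y":0.4,"z":-0.2,"rx":0,"ry":0,"rz":0},{"x":0,"y":0.8,"z":-0.2,"rx":0,"ry":0,"rz":0},{"x":0,"y":0.8,"z":-0.2,"rx":0,"ry":0,"rz":0}]'

```text
time: 22.0
tool_pos: [0.5666, -0.2073, 0.1308]
tool_rot: [-2.877, 0.001, 1.326]
contact_force: [-5.1, 1.6, 7.2]
opening: 0.0597
grip_force: 15.0
```

```bash
python3 - <<'E'
from h import *
print(observe()["time"],local(),TR.inv().apply(observe()["contact_force"]),observe()["opening"])
p=read_camera("scene"); g=cv2.resize(p["pixels"][215:295,205:345],None,fx=5,fy=5,interpolation=2); cv2.imwrite("pics/s9.png",g)
E
```

```text
22.0 (array([  1.4072, -11.275 ,  60.6411]), array([ 0.1631, -0.0728,  0.0355])) [-7.0704  0.3187  5.5843] 0.059688346276290084
```

>>> arm_command --series '[{"x":0,"y":-0.5,"z":-0.4,"rx":0,"ry":0,"rz":0},{"x":0,"y":-0.5,"z":-0.4,"rx":0,"ry":0,"rz":0}]'

```text
time: 22.25
tool_pos: [0.5665, -0.2072, 0.1308]
tool_rot: [-2.878, 0.001, 1.326]
contact_force: [-4.2, 0.9, 3.1]
opening: 0.0599
grip_force: 15.0
```

>>> arm_command --series '[{"x":0,"y":0,"z":0,"rx":0,"ry":0,"rz":0},{"x":0,"y":0,"z":0,"rx":0,"ry":0,"rz":0},{"x":0,"y":0,"z":0,"rx":0,"ry":0,"rz":0},{"x":0,"y":0,"z":0,"rx":0,"ry":0,"rz":0},{"x":0,"y":0,"z":0,"rx":0,"ry":0,"rz":0},{"x":0,"y":0,"z":-5,"rx":0,"ry":0,"rz":0},{"x":0,"y":0,"z":-20,"rx":0,"ry":0,"rz":0},{"x":0,"y":0,"z":-45,"rx":0,"ry":0,"rz":0},{"x":0,"y":0,"z":-75,"rx":0,"ry":0,"rz":0},{"x":0,"y":0,"z":-95,"rx":0,"ry":0,"rz":0},{"x":0,"y":0,"z":-100,"rx":0,"ry":0,"rz":0},{"x":0,"y":0,"z":-100,"rx":0,"ry":0,"rz":0}]' --hand 85

```text
time: 23.45
tool_pos: [0.5926, -0.2136, 0.228]
tool_rot: [-2.881, 0.002, 1.327]
contact_force: [-0.1, 0.1, -0.6]
opening: 0.0849
grip_force: 0.0
```

```bash
python3 - <<'E'
from h import *
print(observe()["time"],local(),observe()["opening"])
p=read_camera("scene"); cv2.imwrite("pics/s9.png",cv2.resize(p["pixels"][215:295,205:345],None,fx=5,fy=5,interpolation=2))
for c in ["scene","side"]:
  p=read_camera(c)
  for q in ["case","filed","follower_knob"]:
    for a in mark_of(p,q)[:4]: print(c,q,round(a["confidence"],2),TR.inv().apply(np.array(a["point"])-TT)*1000)
go(*rackpose(.001,.092,.160));go(*rackpose(.001,.092,.0615))
E
```

```text
23.45 (array([  2.0663, -11.0887, 161.4651]), array([-0.0929, -0.0877,  0.0194])) 0.08487350505794601
scene case 0.65 [  0.6772 -11.6906  -0.0256]
scene filed 0.79 [  2.7908 -49.6003   0.3337]
scene filed 0.75 [  0.2225 -79.8915   0.4737]
scene filed 0.73 [   2.785  -110.6457   -4.9478]
scene follower_knob 0.74 [ 2.6669 91.7636 62.5206]
scene follower_knob 0.68 [-53.3854 519.9392 -43.6029]
side case 0.53 [  2.8245 -14.4811  -0.1749]
side filed 0.94 [  -0.5686 -115.4953    1.09  ]
side filed 0.79 [ -4.3391 -81.2712   0.9079]
side filed 0.6 [-1.3591 -0.5569 -0.3642]
side filed 0.59 [  0.5412 -50.5932  -0.2691]
side follower_knob 0.95 [-0.6335 94.5551 60.601 ]
side follower_knob 0.42 [ -5.3243 -81.9501   3.6462]
shift mm [103.   -1.    0.4] turn deg [-0.03  0.06 -0.02]
shift mm [103.2  -0.9  98.9] turn deg [-0.03  0.06 -0.02]
```

View pics/s9.png

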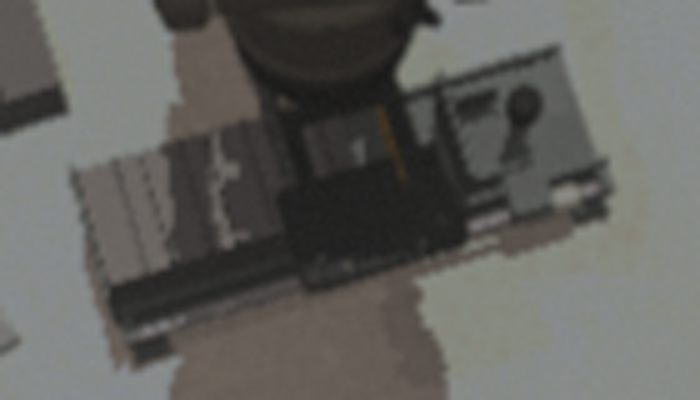

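>>> arm_command --series '[{"x":15,"y":-1,"z":0,"rx":0,"ry":0,"rz":0},{"x":45,"y":-1,"z":0,"rx":0,"ry":0,"rz":0},{"x":75,"y":-1,"z":0,"rx":0,"ry":0,"rz":0},{"x":95,"y":-1,"z":0,"rx":0,"ry":0,"rz":0},{"x":103,"y":-1,"z":0,"rx":0,"ry":0,"rz":0},{"x":103,"y":-1,"z":10,"rx":0,"ry":0,"rz":0},{"x":103,"y":-1,"z":35,"rx":0,"ry":0,"rz":0},{"x":103,"y":-1,"z":60,"rx":0,"ry":0,"rz":0},{"x":103,"y":-1,"z":80,"rx":0,"ry":0,"rz":0},{"x":103,"y":-1,"z":94,"rx":0,"ry":0,"rz":0},{"x":103,"y":-1,"z":99,"rx":0,"ry":0,"rz":0},{"x":103,"y":-1,"z":99,"rx":0,"ry":0,"rz":0},{"x":103,"y":-1,"z":99,"rx":0,"ry":0,"rz":0}]' --hand 50

```text
time: 25.2
tool_pos: [0.5918, -0.108, 0.1326]
tool_rot: [-2.881, 0.001, 1.326]
contact_force: [-0.2, 0.2, 0.3]
opening: 0.0503
grip_force: 0.0
```

>>> arm_command --series '[{"x":0,"y":0,"z":0,"rx":0,"ry":0,"rz":0},{"x":0,"y":0,"z":0,"rx":0,"ry":0,"rz":0},{"x":0,"y":0,"z":0,"rx":0,"ry":0,"rz":0},{"x":0,"y":0,"z":0,"rx":0,"ry":0,"rz":0},{"x":0,"y":0,"z":0,"rx":0,"ry":0,"rz":0},{"x":0,"y":0,"z":0,"rx":0,"ry":0,"rz":0},{"x":0,"y":0,"z":0,"rx":0,"ry":0,"rz":0}]' --hand 10 --squeeze 20

```text
time: 25.9
tool_pos: [0.5914, -0.1072, 0.1323]
tool_rot: [-2.88, 0.001, 1.327]
contact_force: [-1.3, 0.6, 3.1]
opening: 0.0174
grip_force: 20.0
```

```bash
python3 - <<'E'
from h import *
print(observe()["time"],local(),TR.inv().apply(observe()["contact_force"]),observe()["opening"])
E
```

```text
25.9 (array([ 0.8172, 91.8764, 61.9856]), array([ 0.0127, -0.0701,  0.0142])) [-2.143   0.2772  2.652 ] 0.01741100222425344
```

>>> arm_command --series '[{"x":-3,"y":0,"z":0,"rx":0,"ry":0,"rz":0},{"x":-9,"y":0,"z":0,"rx":0,"ry":0,"rz":0},{"x":-16,"y":0,"z":0,"rx":0,"ry":0,"rz":0},{"x":-23,"y":0,"z":0,"rx":0,"ry":0,"rz":0},{"x":-30,"y":0,"z":0,"rx":0,"ry":0,"rz":0},{"x":-36,"y":0,"z":0,"rx":0,"ry":0,"rz":0},{"x":-40,"y":0,"z":0,"rx":0,"ry":0,"rz":0},{"x":-42,"y":0,"z":0,"rx":0,"ry":0,"rz":0},{"x":-44,"y":0,"z":0,"rx":0,"ry":0,"rz":0},{"x":-45,"y":0,"z":0,"rx":0,"ry":0,"rz":0},{"x":-46,"y":0,"z":0,"rx":0,"ry":0,"rz":0},{"x":-47,"y":0,"z":0,"rx":0,"ry":0,"rz":0},{"x":-48,"y":0,"z":0,"rx":0,"ry":0,"rz":0},{"x":-49,"y":0,"z":0,"rx":0,"ry":0,"rz":0},{"x":-50,"y":0,"z":0,"rx":0,"ry":0,"rz":0},{"x":-51,"y":0,"z":0,"rx":0,"ry":0,"rz":0},{"x":-52,"y":0,"z":0,"rx":0,"ry":0,"rz":0},{"x":-52,"y":0,"z":0,"rx":0,"ry":0,"rz":0}]'

```text
time: 27.7
tool_pos: [0.5785, -0.1584, 0.1322]
tool_rot: [-2.879, 0.002, 1.326]
contact_force: [-3.9, 1.1, 4.8]
opening: 0.0175
grip_force: 20.0
```

```bash
python3 - <<'E'
from h import *
print(observe()["time"],local(),TR.inv().apply(observe()["contact_force"]),observe()["opening"])
E
```

```text
27.7 (array([ 0.7528, 39.0699, 61.9239]), array([ 0.0246, -0.0764,  0.048 ])) [-5.1581  0.1727  3.5733] 0.017511082899462262
```

>>> arm_command --series '[{"x":-0.5,"y":0,"z":0,"rx":0,"ry":0,"rz":0},{"x":-1,"y":0,"z":0,"rx":0,"ry":0,"rz":0},{"x":-1.5,"y":0,"z":0,"rx":0,"ry":0,"rz":0},{"x":-1.5,"y":0,"z":0,"rx":0,"ry":0,"rz":0}]'

```text
time: 28.1
tool_pos: [0.5782, -0.1595, 0.1322]
tool_rot: [-2.879, 0.001, 1.326]
contact_force: [-3.0, 2.5, 4.9]
opening: 0.0174
grip_force: 20.0
```

>>> arm_command --series '[{"x":-0.5,"y":0,"z":0,"rx":0,"ry":0,"rz":0},{"x":-1,"y":0,"z":0,"rx":0,"ry":0,"rz":0},{"x":-1,"y":0,"z":0,"rx":0,"ry":0,"rz":0}]'

```text
time: 28.4
tool_pos: [0.578, -0.1605, 0.1322]
tool_rot: [-2.879, 0.001, 1.326]
contact_force: [-3.2, 2.7, 5.4]
opening: 0.0171
grip_force: 20.0
```

```bash
python3 - <<'E'
from h import *
print(observe()["time"],local(),TR.inv().apply(observe()["contact_force"]),observe()["opening"])
E
```

```text
28.4 (array([ 0.7748, 36.9173, 61.9502]), array([ 0.0197, -0.0523,  0.0365])) [-5.0191  1.8795  4.231 ] 0.01710785672518371
```

>>> arm_command --series '[{"x":-0.5,"y":0,"z":0,"rx":0,"ry":0,"rz":0},{"x":-1,"y":0,"z":0,"rx":0,"ry":0,"rz":0},{"x":-1,"y":0,"z":0,"rx":0,"ry":0,"rz":0}]'

```text
time: 28.7
tool_pos: [0.5778, -0.1615, 0.1322]
tool_rot: [-2.879, 0.001, 1.326]
contact_force: [-2.7, 3.1, 4.7]
opening: 0.0169
grip_force: 20.0
```

>>> arm_command --series '[{"x":-0.5,"y":0,"z":0,"rx":0,"ry":0,"rz":0},{"x":-1,"y":0,"z":0,"rx":0,"ry":0,"rz":0},{"x":-1,"y":0,"z":0,"rx":0,"ry":0,"rz":0}]'

```text
time: 29.0
tool_pos: [0.5775, -0.1623, 0.1322]
tool_rot: [-2.879, 0.001, 1.326]
contact_force: [-3.4, 3.6, 5.2]
opening: 0.0172
grip_force: 20.0
```

```bash
python3 - <<'E'
from h import *
print(observe()["time"],local(),TR.inv().apply(observe()["contact_force"]),observe()["opening"])
E
```

```text
29.0 (array([ 0.7579, 35.0773, 61.9109]), array([ 0.0249, -0.0369,  0.0318])) [-5.3312  2.6331  3.92  ] 0.017157127538374346
```

>>> arm_command --series '[{"x":-0.5,"y":0,"z":0,"rx":0,"ry":0,"rz":0},{"x":-1,"y":0,"z":0,"rx":0,"ry":0,"rz":0},{"x":-1,"y":0,"z":0,"rx":0,"ry":0,"rz":0}]'

```text
time: 29.3
tool_pos: [0.5774, -0.1628, 0.1322]
tool_rot: [-2.879, -0.0, 1.326]
contact_force: [-2.2, 5.1, 4.8]
opening: 0.0175
grip_force: 20.0
```

>>> arm_command --series '[{"x":-0.5,"y":0,"z":0,"rx":0,"ry":0,"rz":0},{"x":-1,"y":0,"z":0,"rx":0,"ry":0,"rz":0},{"x":-1,"y":0,"z":0,"rx":0,"ry":0,"rz":0}]'

```text
time: 29.6
tool_pos: [0.5774, -0.163, 0.1322]
tool_rot: [-2.879, -0.001, 1.326]
contact_force: [-1.9, 8.6, 5.9]
opening: 0.017
grip_force: 20.0
```

```bash
python3 - <<'E'
from h import *
print(observe()["time"],local(),TR.inv().apply(observe()["contact_force"]),observe()["opening"])
p=read_camera("side")
for q in ["case","filed","follower_knob"]:
    for a in mark_of(p,q)[:4]: print(q,round(a["confidence"],2),TR.inv().apply(np.array(a["point"])-TT)*1000)
E
```

```text
29.6 (array([ 0.7499, 34.2915, 61.92  ]), array([0.0236, 0.0761, 0.003 ])) [-5.3029  7.9111  4.6779] 0.017004421964013475
case 0.49 [  1.8534 -23.5025  -2.1951]
filed 0.84 [  -0.1854 -111.6633   -0.0497]
filed 0.69 [ -2.7548 -81.806    2.6783]
filed 0.52 [  2.6815 -52.4618  -2.0767]
follower_knob 0.47 [-4.6637 34.1658 62.9375]
follower_knob 0.16 [  0.6905 -19.8395  -1.782 ]
```

>>> arm_command --series '[{"x":-0.5,"y":0,"z":0,"rx":0,"ry":0,"rz":0},{"x":-1,"y":0,"z":0,"rx":0,"ry":0,"rz":0},{"x":-1,"y":0,"z":0,"rx":0,"ry":0,"rz":0}]'

```text
time: 30.1
tool_pos: [0.5773, -0.1631, 0.1322]
tool_rot: [-2.879, -0.003, 1.326]
contact_force: [-1.7, 10.8, 6.3]
opening: 0.0174
grip_force: 20.0
```

```bash
python3 - <<'E'
from h import *
print(observe()["time"],local(),TR.inv().apply(observe()["contact_force"]),observe()["opening"])
E
```

```text
30.1 (array([ 0.7476, 34.1812, 61.909 ]), array([ 0.0246,  0.1532, -0.0211])) [-5.7413 10.0936  4.9509] 0.017361765401130033
```

>>> arm_command --series '[{"x":0.8,"y":0,"z":0,"rx":0,"ry":0,"rz":0},{"x":0.8,"y":0,"z":0,"rx":0,"ry":0,"rz":0}]'

```text
time: 30.3
tool_pos: [0.5773, -0.163, 0.1322]
tool_rot: [-2.879, -0.001, 1.326]
contact_force: [-2.2, 7.9, 4.9]
opening: 0.0172
grip_force: 20.0
```

>>> arm_command --series '[{"x":0,"y":0,"z":0,"rx":0,"ry":0,"rz":0},{"x":0,"y":0,"z":0,"rx":0,"ry":0,"rz":0},{"x":0,"y":0,"z":0,"rx":0,"ry":0,"rz":0},{"x":0,"y":0,"z":0,"rx":0,"ry":0,"rz":0},{"x":0,"y":0,"z":0,"rx":0,"ry":0,"rz":0},{"x":0,"y":0,"z":-10,"rx":0,"ry":0,"rz":0},{"x":0,"y":0,"z":-35,"rx":0,"ry":0,"rz":0},{"x":0,"y":0,"z":-70,"rx":0,"ry":0,"rz":0},{"x":-15,"y":0,"z":-110,"rx":0,"ry":0,"rz":0},{"x":-50,"y":0,"z":-140,"rx":0,"ry":0,"rz":0},{"x":-90,"y":-10,"z":-165,"rx":0,"ry":0,"rz":0},{"x":-120,"y":-20,"z":-180,"rx":0,"ry":0,"rz":0},{"x":-130,"y":-20,"z":-180,"rx":0,"ry":0,"rz":0},{"x":-130,"y":-20,"z":-180,"rx":0,"ry":0,"rz":0}]' --hand 50

```text
time: 31.7
tool_pos: [0.5719, -0.298, 0.3115]
tool_rot: [-2.881, 0.001, 1.324]
contact_force: [0.1, 0.5, -0.3]
opening: 0.05
grip_force: 0.0
```

```bash
python3 - <<'E'
from h import *
print(observe()["time"],local(),observe()["opening"])
p=read_camera("wrist"); cv2.imwrite("pics/w10.png",cv2.resize(p["pixels"][:280,160:480],None,fx=1.8,fy=1.8,interpolation=2))
for c in ["side","wrist"]:
  p=read_camera(c)
  for q in ["case","filed","follower_knob"]:
    for a in mark_of(p,q)[:4]: print(c,q,round(a["confidence"],2),TR.inv().apply(np.array(a["point"])-TT)*1000)
E
```

```text
31.7 (array([-19.2491, -97.9574, 242.2125]), array([-0.055 , -0.041 ,  0.1529])) 0.050044034541463264
side case 0.57 [  3.1582 -16.8093  -2.3631]
side filed 0.9 [  -1.3038 -113.7241   -0.6599]
side filed 0.85 [ -0.4611 -51.7805  -3.747 ]
side filed 0.54 [ -1.9719 -83.9409   3.4057]
side follower_knob 0.64 [-3.6285 37.4151 63.1113]
wrist case 0.79 [  2.1921 -17.5845  -4.382 ]
wrist case 0.59 [-146.0699 -173.0458  -68.2306]
wrist filed 0.93 [  1.3073 -52.1704   1.1785]
wrist filed 0.83 [ -1.7075 -77.7311  -3.5633]
wrist filed 0.8 [  -2.3722 -113.6029    3.609 ]
wrist follower_knob 0.57 [-0.4383 35.3042 56.8227]
```

View pics/w10.png

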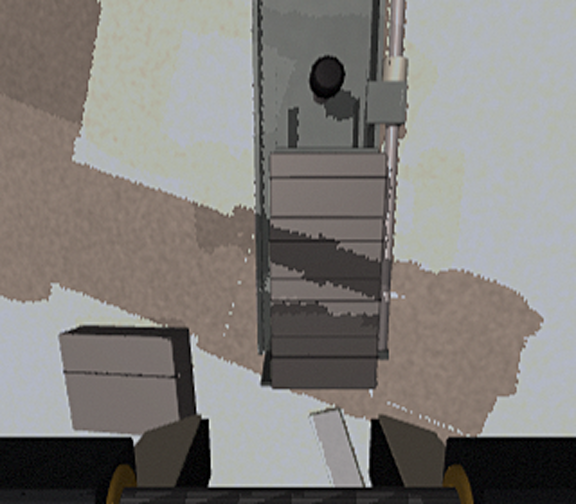

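The picture shows the four boxes in one straight row (crop x 270–385, y 152–388), with the follower plate tight against the last box and the knob at (327,77).

```bash
python3 -c "
from cell import *
print(hand_in())"
```

```text
the job is handed in; nothing more can be done
None
```

The slide box is upright in the rack as the fourth in line, the follower holds all four boxes snugly, and the job was handed in at about 32 s; the hand-in call did not report a verdict.

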